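# Refit the bit tray in the tool organiser

### The arm

A 6-joint arm with a two-finger parallel gripper is mounted at the origin on the work surface. World frame = base frame: x ahead of the robot, y to its left, z up, the work surface at z = 0. Lengths are in m, angles in degrees, forces in N, time in s.
With the tool pointing down it reaches from about 0.275 to 0.825 m from the base axis. Payload 5.2 kg.
Tool frame: the origin (TCP) lies between the finger pads; the fingertips stand 8 mm ahead of it and the grasp point (between the pads) lies 11 mm behind it; z points along the fingers, y is the line along which they close (so a half turn about z gives the same grasp; the last joint's range is limited). The gripper opens to 93 mm and grips with 3 to 60 N. Pads are 15 mm wide; open, the fingers measure 128 mm over their backs; the gripper's body (75 mm by 188 mm) begins 65 mm behind the grasp point.
Start: joints at [-74.76, 14.817, 87.949, -0, 77.235, -11.62], TCP at [0.249, -0.491, 0.227] pointing down, gripper open.
Joint ranges: [-179.93, 179.93], [-52.35, 119.4], [10.71, 147.94], [-69.91, 249.91], [12.55, 155.21], [-178.61, 178.61]. Speed limits (degrees/s): [147.25, 147.25, 180, 180, 180, 180].

### API

Orientations are given as a 3x3 rotation matrix whose columns are the frame's x, y, z axes.
In Python, from workcell import robot gives the robot as it stands.
- The arm moves only by the shell command python3 -m inch 'ROWS' [OPENING] [FORCE]. ROWS is a JSON object of lists of equal length, an entry for each row: "slide": the shift along the world's x, y, z normalised to -1 to 1, where 1 is 2.5 cm, a list of three; "turn": the turn, a rotation vector about the world's x, y, z normalised to -1 to 1, where 1 is 0.1 rad, a list of three. A call has 1 to 10 rows; each row shifts and turns the commanded pose from where the row before left it; what a row does not reach is not made up. A row lasts 1/12 s, in which the tool goes at most 41.7 mm and 7.16 degrees, less where a joint would pass 70% of its speed; a pose out of reach is approached as far as the arm can. A call with a number of a shift or a turn outside -1 to 1 is refused whole. A call with a gripper value outside its range is refused whole. OPENING is the opening, from -1 (shut) to 1 (fully open), so that 0 is half open, set as the call begins (- or left out, the last holds). The fingers move at their own pace and stop on an object; FORCE is the grip in N (left out, the last holds). Time passes only in rows, so rows that do not move let the fingers close. It gives the time, the measured TCP pose, the force, the opening and the grip force at its end, in the units of the state.
- robot.observe(): the state, without advancing time (a new reading comes with each control period).
- robot.get_image(name): name is "scene" or "top" or "wrist"; returns the picture (384x512x3 uint8, red, green, blue); there is no depth.
- robot.calibration(name): a dict with "fov_y" (degrees; the focal length in pixels is half the picture's height over the tangent of half this angle, whatever the lens; pixels are square), "cx", "cy" (the principal point, pixels), "dist_coeffs" ([k1, k2, p1, p2, k3] as OpenCV has them; the pictures are not rectified), "rvec" (rotation vector, rad) and "tvec" (3), from world to camera coordinates, as OpenCV has them; the wrist camera has in their place "T_tool_cam" (4x4, takes a point from camera to tool coordinates, whose origin is the TCP and whose axes are the flange's). Camera axes: x right, y down, z forward; pixel columns grow to the right and rows downward; lengths in m; the calibration is good to about 2 mm. A picture is of the moment at which its call begins: read the wrist's pose just before it. calibration takes no time and is no camera call.
- robot.sign_off(): hands the job in; it is judged then, once.
The state is a dict: "t": time; "joints": joint angles; "qvel": joint speeds; "joint_torque": joint torques, N m; "tool_pos": TCP position; "tool_rot": TCP orientation; "contact_force": force on the tool from outside, world axes, zero at the start; "torque": the same for the moment, N m; "gripper_width": finger opening in m; "gripper_force": force on a finger pad.
Only numpy, scipy, OpenCV 4.12 (cv2) and the standard library are available. Lean on these libraries where they do the work, as an engineer would, in place of code of your own. Each camera call takes 0.05 s, during which the arm holds its last target. There are 200 camera calls.

### The job

Put the orange driver-bit tray back into the white organiser: swing the half-open door right back to its stop, lift the tray by its black grip, and with its far end raised hook its front edge (opposite the red mark) under the dark grey lip at the front of the bay. Then lower the far end and press it down until the red sprung catch clicks over it, and swing the door fully shut. Leave the screwdriver, pliers, hammer and spanner where they lie.

Things in the scene. Friction and masses are not known exactly. Their poses are not given: they have to be found in the camera images.
- organiser: White plastic counter-top tool organiser, fixed, 149 (x) x 206 (y) x 116 mm tall when shut. Origin: footprint centre on the counter, footprint x -73 to 76. x points from its front (low wall, grey lip) to its back (hinge, catch), z up. The front faces the robot's left (+y), yaw -2.0 to -1.5. Its open-topped bay, under the door, takes the tray.
- bay (a point): Centre of the bay's flat floor, organiser x -3, y 0, z 65 mm; organiser axes. Bay inside: organiser x -68 to 62, y -98 to 98. Side and rear walls (5 and 14 mm thick) rise 47 mm above the floor, the front wall only 14 mm. The bay is 130 mm long, the tray 127: past the lip it goes in only with the far end raised 25 to 32 degrees, front edge first, then rotates down.
- lip_edge (a point): Middle of the inner lower edge of the grey lip, organiser x -58, y 0, z 75 mm; organiser axes. The lip runs all along the front wall, 4 mm thick, top at z 79, jutting 10 mm into the bay (x -68 to -58). Gap from bay floor up to lip: 10 mm. The tray's 4 mm thick front edge slides under it towards organiser -x.
- door (a joint): Swing door angle, rad: 0 shut flat over the bay, 1.57 upright, 1.85 right back on its stop; starts half open (0.95 to 1.25) above the bay. Stiff hinge (0.17 N m): it stays at any angle, moves under 2 to 3 N at its free edge. White frame, clear window. Push it open from the front at its skirt, up along its arc (a level push may bind); shut by pushing its outer face over and down.
- door_hinge (a point): Middle of the hinge line, organiser x 70, y 0, z 114 mm; the line runs along organiser y. Origin of the door's frame: its x points away from the free edge, z out of the outer face; axes equal the organiser's when shut and turn with the door. Panel: 143 mm from hinge to free edge, 206 wide, 4 thick (centred on the hinge line).
- door_edge (a point): Middle of the lower edge of the door's skirt, door frame x -143, z -33 mm. The skirt is a 4 mm wall along the free edge, turned down 31 mm below the panel (when shut), closing the front above the lip.
- catch (a joint): Travel of the red sprung catch in the rear wall, m: 0 sprung out (rest), 0.008 pushed fully back (organiser +x). Spring 1.8 N at rest, 3.9 N at 6 mm; pressing the tray past it takes 4 to 10 N downwards at the tray's far edge. It needs no release to fit the tray.
- catch_nose (a point): Lower tip of the catch, 24 mm wide in y; when out at organiser x 56 (6 mm inside the rear wall), y 0, z 70.5 mm, 1.5 mm above the seated tray's plate. Above it a ramp slopes back to the rear wall at about z 90; the tray's far edge slides down it, pushes the catch back, and the catch springs out over the edge.
- tray: Loose driver-bit tray, about 0.2 kg, flat on the counter. Orange plate 127 (x) x 186 (y) x 4 mm; origin: centre of its underside, z up. Carries a black grip fin and two black blocks with steel bits (y +-58 to +-82, x -46 to 28, up to 36 mm high). Front edge x -63.5 goes under the lip. Starts at yaw -2.15 to -1.25. Seated, origin at organiser x -3.5 +-1.5, y within 5, z 65.
- tray_handle (a point): Point to grip the black fin: tray x -2, y 0, z 27 mm; fingers close along tray y. The fin is 56 mm long in x (-30 to 26), 14 mm thick in y, from the plate to 38 mm above the tray's underside. Plate is clear beside it from y 7 to 58 mm each side.
- tray_press (a point): A free spot near the far edge to press the tray down, on the plate: tray x 45, y 31, z 4 mm (its mirror y -31 serves too). Plate is clear there from x 29 to 63. With the door standing behind, press with the tool leaning 20 to 30 degrees towards the organiser's front.
- tray_tongue (a point): Middle of the tray's front edge (the one for the lip), tray x -63.5, y 0, z 2 mm (mid-thickness).
- tray_far (a point): Middle of the tray's upper far edge, marked by a 24 x 8 mm red strip (the one for the red catch), tray x 63.5, y 0, z 4 mm.
- screwdriver: Loose bystander; leave it where it lies. Red-handled screwdriver, 190 mm long along its x, handle 26 mm thick at -x; origin under the middle.
- pliers: Loose bystander; leave it where it lies. Blue-handled steel pliers, 180 mm long along x, 60 mm across the handles, 12 mm high; jaws at +x; origin below the middle.
- hammer: Loose bystander; leave it where it lies. Small claw hammer, wooden grip, 226 mm long along x (x = -130 to 96), steel head at +x 105 mm across y (-42 to 60), 27 mm high.
- spanner: Loose bystander; leave it where it lies. Chrome adjustable spanner, 176 mm long along x, 44 mm across the head at +x, 13 mm high; origin below the middle.
Mind the look-alikes: they are no part of the job. Of the things that look like the tray, take the one that is farthest to the robot's left at the start.

How it is judged (in metres and radians):
On the way, in this order (a step that is already met when the one before it is completed fails the run):
1. the door is swung right back (beyond 1.6 rad; the stop is at 1.85) (value of joint door above 1.6 rad), for 0.2 s.
2. the tray is lifted off the counter (height (world z) of tray above 0.03 m), for 0.1 s.
3. the tray's front edge is at least 3 mm under the lip while its far end is still raised by more than 0.15 rad (x of tray_tongue in the frame of organiser below -0.061 m and z of tray_tongue in the frame of organiser between 0.063 and 0.0755 m and angle between tray's own z axis and vertical above 0.15 rad), for 0.1 s.
4. the tray lies flat in the bay, front edge under the lip, and the catch has sprung out over its far edge (x of tray_tongue in the frame of organiser below -0.061 m and z of tray_tongue in the frame of organiser between 0.063 and 0.0755 m and z of tray_far in the frame of organiser below 0.0712 m and angle between tray's own z axis and vertical below 0.035 rad and value of joint catch below 0.002 m), for 0.3 s.
At the end, for the whole second after the job is handed in: The tray rests flat (within 0.035 rad) in the bay, its front edge at least 3 mm under the lip, its far edge on the floor below the catch, which has sprung out (within 2 mm of rest); the door is shut (within 0.06 rad); the four tools lie within 30 mm of where they were (all of step 4 and value of joint door below 0.06 rad and linear speed of tray below 0.02 m/s and distance of each of screwdriver, pliers, hammer, spanner from where it was at the start of the episode below 0.03 m); the robot touches nothing.
It fails at once if the screwdriver is moved by more than 30 mm (distance of screwdriver from where it was at the start of the episode above 0.03 m).
It fails at once if the pliers is moved by more than 30 mm (distance of pliers from where it was at the start of the episode above 0.03 m).
It fails at once if the hammer is moved by more than 30 mm (distance of hammer from where it was at the start of the episode above 0.03 m).
It fails at once if the spanner is moved by more than 30 mm (distance of spanner from where it was at the start of the episode above 0.03 m).
It also fails if it takes over 72 s, if anything falls off the work surface, if the arm or the gripper's body presses on something with over 40 N, if the wrist force passes 120 N, or if a joint passes its speed limit or range.

## Working session

There is one attempt and no reset: what is moved stays moved. The work goes in short steps, Python scripts to look and compute and a shell command to move; the robot and the scene stay as the last step left them, time stands still between calls to the robot, and variables do not carry over. Pictures are saved under pics/ and viewed, at most 10 in all, crops included, and the job is handed in when it is done.

```bash
mkdir -p pics
cat > h.py <<'E'
import numpy as np, cv2
from workcell import robot
def cam(n):
    c=robot.calibration(n); f=192/np.tan(np.radians(c['fov_y']/2))
    K=np.array([[f,0,c['cx']],[0,f,c['cy']],[0,0,1.]]); D=np.array(c['dist_coeffs'],float)
    if 'rvec' in c:
        R=cv2.Rodrigues(np.array(c['rvec'],float))[0]; t=np.array(c['tvec'],float).ravel()
    else:
        s=robot.observe(); T=np.eye(4); T[:3,:3]=s['tool_rot']; T[:3,3]=s['tool_pos']
        M=np.linalg.inv(T@np.array(c['T_tool_cam'])); R=M[:3,:3]; t=M[:3,3]
    return K,D,R,t
def ray(c,uv):
    K,D,R,t=c; p=cv2.undistortPoints(np.array(uv,float).reshape(-1,1,2),K,D).reshape(-1,2)
    d=np.c_[p,np.ones(len(p))]@R; return -R.T@t, d
def onz(c,uv,z):
    o,d=ray(c,uv); return o+d*((z-o[2])/d[:,2])[:,None]
def proj(c,P):
    K,D,R,t=c; return cv2.projectPoints(np.array(P,float).reshape(-1,3),cv2.Rodrigues(R)[0],t,K,D)[0].reshape(-1,2)
def snap(n,fn):
    c=cam(n); im=robot.get_image(n); cv2.imwrite('pics/'+fn,im[:,:,::-1]); return c,im
def tri(cs,uvs):
    A=0;b=0
    for c,uv in zip(cs,uvs):
        o,d=ray(c,uv); d=d[0]/np.linalg.norm(d[0]); P=np.eye(3)-np.outer(d,d); A=A+P; b=b+P@o
    return np.linalg.solve(A,b)
E
python3 - <<'E'
from h import *
for n in('top','scene'):
    c,im=snap(n,n+'0.png'); print(n,(-c[2].T@c[3]).round(3))
print(robot.observe())
E
```

```text
top [0.472 0.013 1.155]
scene [ 1.04  -0.618  1.129]
{'t': 0.1, 'joints': array([-7.47591992e+01,  1.48532645e+01,  8.80017289e+01, -1.34429439e-03,
        7.72354785e+01, -1.16168113e+01]), 'qvel': array([-0.08609036,  0.00054038, -0.07809754, -0.05419727, -0.09812306,
        0.00159976]), 'joint_torque': array([ 1.33080426e-03, -4.38213122e+01, -2.84642816e+01,  7.17652403e-02,
        3.64707084e-02, -6.49000299e-05]), 'tool_pos': array([ 0.24838984, -0.49020039,  0.22593949]), 'tool_rot': array([[ 8.92129715e-01,  4.51779128e-01, -4.37167890e-04],
       [ 4.51779243e-01, -8.92128473e-01,  1.51748164e-03],
       [ 2.95556610e-04, -1.55129384e-03, -9.99998753e-01]]), 'contact_force': array([-0.00886264,  0.40511175, -0.39674999]), 'torque': array([-0.06286657, -0.03606883,  0.01138789]), 'gripper_force': 0.0, 'gripper_width': 0.093004282165458}
```

View pics/top0.png

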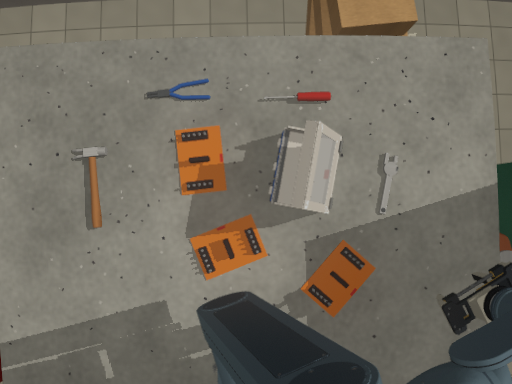

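View pics/scene0.png

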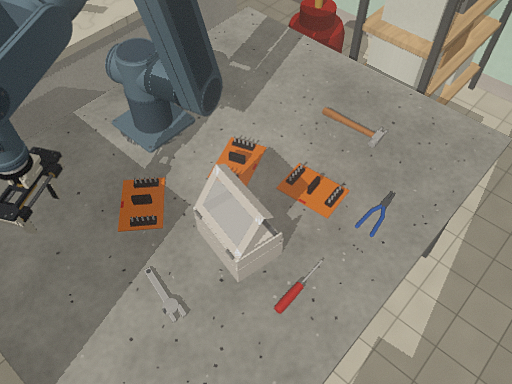

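The top view shows the target tray (farthest left) at about (200,160), with its red mark on the right at (222,157). The organiser is at about (307,168) with its hinge side on the right. The scene view shows the half-open door at (232,205).

Run:
```python
from h import *
c=cam('top'); im=cv2.imread('pics/top0.png'); 
hsv=cv2.cvtColor(im,cv2.COLOR_BGR2HSV); m=cv2.inRange(hsv,(5,150,100),(20,255,255)); m[:,:170]=0;m[:120]=0;m[198:]=0;m[:,232:]=0
m=cv2.morphologyEx(m,cv2.MORPH_CLOSE,np.ones((15,15)))
r=cv2.minAreaRect(np.vstack(cv2.findContours(m,0,2)[0])); q=cv2.boxPoints(r); W=onz(c,q,.004)
print(q.round(1),W.round(4),W.mean(0),np.linalg.norm(W-np.roll(W,1,0),axis=1))
a=cv2.resize(im[110:225,255:355],None,fx=4,fy=4,interpolation=2)
b=cv2.resize(cv2.imread('pics/scene0.png')[160:285,185:290],None,fx=3.7,fy=3.7,interpolation=2)
o=np.zeros((470,400+b.shape[1],3),np.uint8); o[:460,:400]=a; o[:b.shape[0],400:]=b; cv2.imwrite('pics/c1.png',o)
```

```text
[[174.6 130. ]
 [218.8 125.1]
 [226.  189.8]
 [181.7 194.7]] [[0.6754 0.2069 0.004 ]
 [0.6861 0.0808 0.004 ]
 [0.5019 0.0648 0.004 ]
 [0.4913 0.1899 0.004 ]] [0.58869919 0.13559803 0.004     ] [0.18489758 0.1264907  0.18490863 0.12554043]
```

View pics/c1.png

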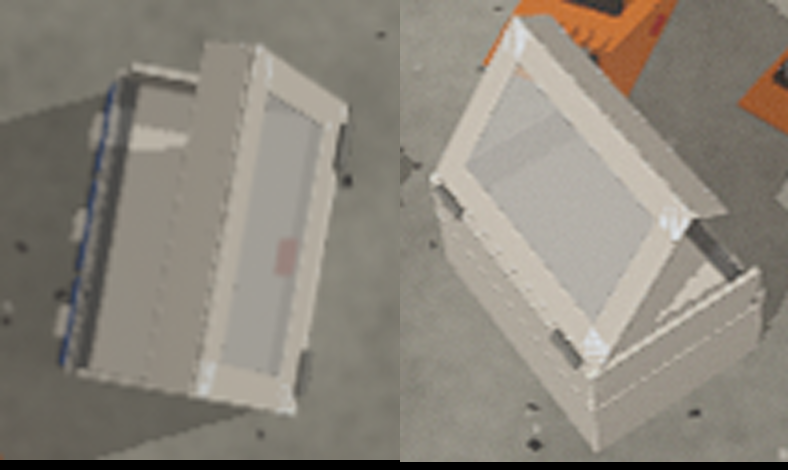

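The crop shows the bay's front edge (left), the door's skirt strip and the hinge-side corners clearly. I'll fit the organiser's position, yaw and door angle to those corner pixels.

Run:
```python
from h import *
from scipy.optimize import least_squares
T=cam('top');S=cam('scene')
t=lambda u,v:(255+u/4,110+v/4); s=lambda u,v:(185+(u-400)/3.7,160+v/3.7)
O=[(T,t(345,108),(76,103,114)),(T,t(295,412),(76,-103,114)),(T,t(112,82),(-73,103,79)),(T,t(65,368),(-73,-103,79)),
(S,s(598,448),(76,103,0)),(S,s(600,372),(76,103,112)),(S,s(435,180),(76,-103,114)),(S,s(760,270),(-73,103,79))]
Dr=[(T,t(262,48),(-143,103,2)),(T,t(205,395),(-143,-103,2)),(T,t(205,42),(-143,103,-33)),(S,s(517,20),(-143,-103,2)),(S,s(690,215),(-143,103,2)),(S,s(727,213),(-143,103,-33))]
def pts(p):
    c,si=np.cos(p[2]),np.sin(p[2]); R=np.array([[c,-si,0],[si,c,0],[0,0,1]]); a=p[3]
    out=[]
    for cm,uv,X in O: out.append((cm,uv,np.array(X)/1e3))
    # door opens: free edge (-x) rises
    Rd=np.array([[np.cos(a),0,np.sin(a)],[0,1,0],[-np.sin(a),0,np.cos(a)]])
    for cm,uv,X in Dr: out.append((cm,uv,Rd@np.array(X)/1e3+[.07,0,.114]))
    return [(cm,uv,R@X+[p[0],p[1],0]) for cm,uv,X in out]
f=lambda p:np.concatenate([proj(cm,X)[0]-uv for cm,uv,X in pts(p)])
r=least_squares(f,[.57,-.1,-1.7,1.1],loss='soft_l1'); print(r.x); print(f(r.x).reshape(-1,2).round(1))
```

```text
[ 0.54755024 -0.14723893 -1.76194601  1.02133917]
[[-0.2 -2.3]
 [ 0.   0.1]
 [ 0.3 -3.2]
 [-0.4  1.6]
 [ 0.3  1.1]
 [-1.8  1.3]
 [-1.9 -1.6]
 [ 1.1  4.5]
 [-0.6 -1.8]
 [-0.4  0.5]
 [-0.3 -1. ]
 [-3.1 -1.6]
 [-0.4 -0.7]
 [-0.5 -2.1]]
```

```bash
python3 -m inch '{"slide":[[0,0,1],[0,0,1],[0,0,1],[0,0,1],[0.7,1,0],[0.7,1,0],[0.7,1,0],[0.7,1,0],[0.7,1,0],[0.7,1,0]],"turn":[[0,0,0],[0,0,0],[0,0,0],[0,0,0],[0,0,0.9],[0,0,0.9],[0,0,0.9],[0,0,0.9],[0,0,0.9],[0,0,0.9]]}' -1 20
python3 -m inch '{"slide":[[0.7,1,0],[0.7,1,0],[0.7,1,0],[0.7,1,0],[0.7,1,0],[0.7,1,0],[0.7,1,0],[0.7,1,0],[0.7,1,0],[0,0,0]],"turn":[[0,0,0.9],[0,0,0.9],[0,0,0.9],[0,0,0.9],[0,0,0],[0,0,0],[0,0,0],[0,0,0],[0,0,0],[0,0,0]]}'
python3 - <<'E'
from h import *
c,im=snap('wrist','w1.png'); s=robot.observe(); print(s['tool_pos'],s['tool_rot'],(-c[2].T@c[3]))
E
```

```text
t: 0.93
tool_pos: [0.354, -0.3392, 0.3263]
tool_rot: [[0.529, 0.848, -0.0], [0.848, -0.529, 0.001], [0.0, -0.001, -1.0]]
contact_force: [0.4, 0.2, -0.2]
gripper_width: 0.0313
gripper_force: 0.0
t: 1.77
tool_pos: [0.5129, -0.1114, 0.3261]
tool_rot: [[0.196, 0.981, 0.0], [0.981, -0.196, 0.003], [0.003, -0.0, -1.0]]
contact_force: [-1.1, 0.1, -0.9]
gripper_width: 0.0005
gripper_force: 0.0
[ 0.51175688 -0.11332674  0.32600379] [[ 1.96473181e-01  9.80508743e-01 -9.45130423e-04]
 [ 9.80508882e-01 -1.96472252e-01  9.92893896e-04]
 [ 7.87849244e-04 -1.12178580e-03 -9.99999060e-01]] [ 0.52554702 -0.04806548  0.48474924]
```

View pics/w1.png

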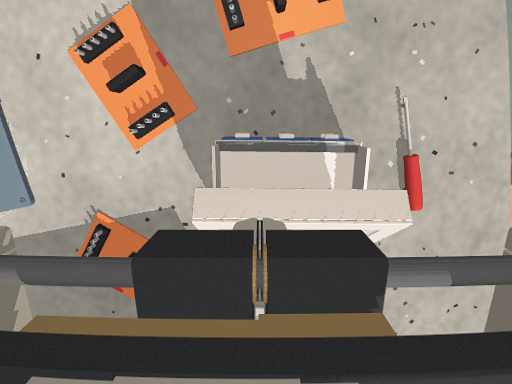

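The wrist view shows the bay front at row 140 and the door skirt edge from (192,220) to (412,222). The fingers are at column 260 and must move further forward (towards +y) before going down.

```bash
python3 -m inch '{"slide":[[0.6,0.9,0],[0.6,0.9,0],[0.6,0.9,0],[0,0.1,-0.9],[0,0,-0.9],[0,0,-0.9],[0,0,-0.9],[0,0,-0.9],[0,0,0],[0,0,0]],"turn":[[0,0,0],[0,0,0],[0,0,0],[0,0,0],[0,0,0],[0,0,0],[0,0,0],[0,0,0],[0,0,0],[0,0,0]]}'
python3 - <<'E'
from h import *
c,im=snap('wrist','w2.png'); t,im2=snap('top','t2.png')
p=proj(c,[[.5476+.19*.033+.982*y,-.1472+.982*.033-.19*y,.219] for y in(-.103,.103)]); print(p)
a=im2[100:230,240:370,::-1]; a=cv2.resize(a,(384,384)); cv2.imwrite('pics/c2.png',np.hstack([im[:,60:460,::-1],a]))
E
```

```text
t: 2.65
tool_pos: [0.5549, -0.0464, 0.2133]
tool_rot: [[0.202, 0.979, -0.003], [0.979, -0.202, 0.001], [-0.0, -0.003, -1.0]]
contact_force: [-0.4, -0.9, 0.4]
gripper_width: 0.0004
gripper_force: 0.0
[[119.34840171 337.71482061]
 [438.96565835 334.13374315]]
```

View pics/c2.png

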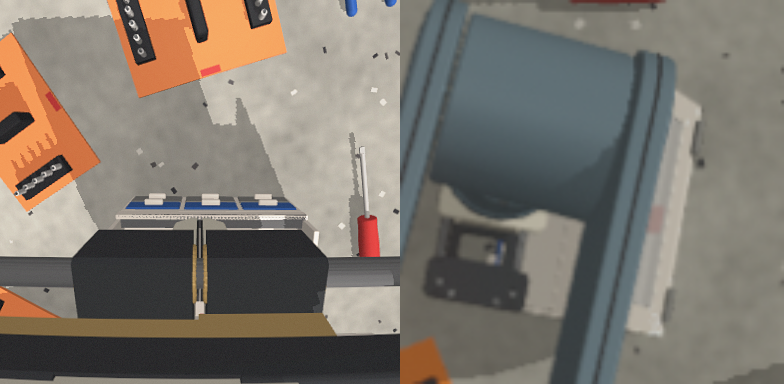

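The fingers stand just in front of the skirt, about 7 cm clear of it. Pushing up along the arc.

```bash
python3 -m inch '{"slide":[[-0.11,-0.59,0],[-0.11,-0.59,0],[-0.11,-0.59,0],[-0.08,-0.4,0],[-0.08,-0.4,0.32],[-0.08,-0.4,0.32],[-0.1,-0.5,0.28],[-0.1,-0.5,0.28],[-0.1,-0.55,0.2],[-0.1,-0.55,0.2]],"turn":[[0,0,0],[0,0,0],[0,0,0],[0,0,0],[0,0,0],[0,0,0],[0,0,0],[0,0,0],[0,0,0],[0,0,0]]}'
python3 -m inch '{"slide":[[-0.08,-0.4,0.05],[-0.08,-0.4,0.05],[-0.08,-0.4,0],[0,0,0]],"turn":[[0,0,0],[0,0,0],[0,0,0],[0,0,0]]}'
python3 - <<'E'
from h import *
t,im2=snap('top','t3.png');t,im3=snap('scene','s3.png')
a=cv2.resize(im2[100:230,240:370,::-1],(384,384)); b=cv2.resize(im3[130:290,170:320,::-1],(384,410))[:384]; cv2.imwrite('pics/c3.png',np.hstack([a,b]))
E
```

```text
t: 3.58
tool_pos: [0.5315, -0.1739, 0.2552]
tool_rot: [[0.2, 0.98, 0.001], [0.98, -0.2, -0.001], [-0.001, 0.001, -1.0]]
contact_force: [0.8, 1.0, -1.0]
gripper_width: 0.0006
gripper_force: 0.6
t: 3.92
tool_pos: [0.5252, -0.2047, 0.2561]
tool_rot: [[0.202, 0.979, -0.001], [0.979, -0.202, -0.001], [-0.001, -0.001, -1.0]]
contact_force: [-0.3, -0.9, 0.9]
gripper_width: 0.0006
gripper_force: 0.0
```

View pics/c3.png

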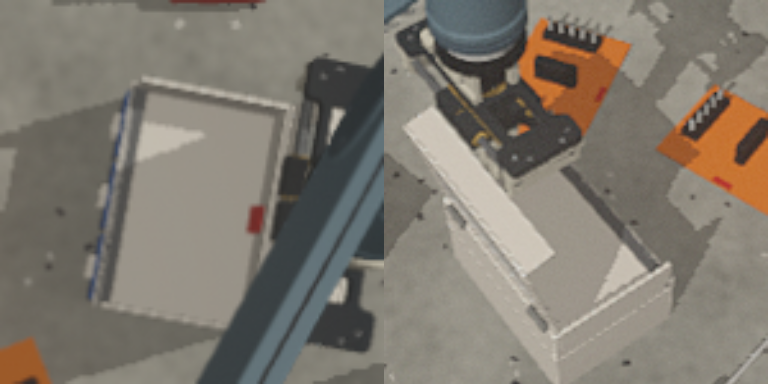

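The door is past upright. The top view shows the bay clear with the red catch at (256,220) of the crop. I'll nudge the door to its stop, back off, rise and look at the bay and tray from the wrist.

```bash
python3 -m inch '{"slide":[[-0.06,-0.3,0],[-0.03,-0.12,0],[0,0,0]],"turn":[[0,0,0],[0,0,0],[0,0,0]]}'
python3 -m inch '{"slide":[[0.1,0.5,0],[0,0,1],[0,0,1],[0,0,1],[0,0,1],[0,0,0],[0,0,0]],"turn":[[0,0,0],[0,0,0],[0,0,0],[0,0,0],[0,0,0],[0,0,0],[0,0,0]]}'
python3 - <<'E'
from h import *
c,im=snap('wrist','w4.png'); np.savez('w4.npz',K=c[0],D=c[1],R=c[2],t=c[3]); print(robot.observe()['tool_pos'])
E
```

```text
t: 4.27
tool_pos: [0.5233, -0.2133, 0.2563]
tool_rot: [[0.201, 0.98, -0.001], [0.98, -0.201, 0.0], [-0.0, -0.001, -1.0]]
contact_force: [0.1, 1.0, 0.0]
gripper_width: 0.0002
gripper_force: 0.0
t: 4.85
tool_pos: [0.5268, -0.1997, 0.3583]
tool_rot: [[0.2, 0.98, 0.003], [0.98, -0.2, -0.002], [-0.001, 0.004, -1.0]]
contact_force: [-0.4, 0.1, -0.1]
gripper_width: 0.0006
gripper_force: 0.0
[ 0.52618838 -0.19953606  0.35661406]
```

View pics/w4.png

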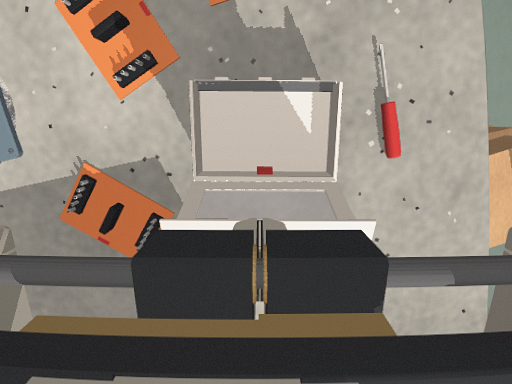

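The wrist view shows the open bay from (191,81) to (340,180), the lip as the dark band ending near row 92, and the catch at (264,170). Refining the organiser pose from these.

Run:
```python
from h import *
z=np.load('w4.npz'); c=(z['K'],z['D'],z['R'],z['t'])
im=cv2.imread('pics/w4.png'); g=cv2.cvtColor(im,6).astype(int)
for col in (215,265,315): print(col,list(g[74:98,col]), 'bot',list(g[160:184,col]))
for row in (110,150): print(row,list(g[row,185:206]),list(g[row,328:348]))
hsv=cv2.cvtColor(im,40); m=cv2.inRange(hsv,(0,150,80),(4,255,255))|cv2.inRange(hsv,(174,150,80),(180,255,255)); m[:, :240]=0;m[:,290:]=0
ys,xs=np.where(m); print(xs.min(),xs.max(),ys.min(),ys.max(),xs.mean())
x0,y0,yw=.5476,-.1472,-1.762
cs,sn=np.cos(yw),np.sin(yw)
def org(P): d=P-[x0,y0,0]; return np.c_[d[:,0]*cs+d[:,1]*sn,-d[:,0]*sn+d[:,1]*cs,P[:,2]]
print(org(onz(c,[(191,110),(191,150),(341,110),(341,150)],.112)).round(4))
print('lip',org(onz(c,[(215,92),(265,92),(315,92)],.079)).round(4))
print('catch top/bot',org(onz(c,[(257,166),(272,166)],.0705)).round(4))
```

```text
215 [np.int64(120), np.int64(119), np.int64(127), np.int64(172), np.int64(189), np.int64(190), np.int64(157), np.int64(101), np.int64(90), np.int64(89), np.int64(89), np.int64(91), np.int64(89), np.int64(92), np.int64(87), np.int64(88), np.int64(72), np.int64(201), np.int64(194), np.int64(193), np.int64(191), np.int64(196), np.int64(195), np.int64(193)] bot [np.int64(189), np.int64(189), np.int64(185), np.int64(187), np.int64(188), np.int64(186), np.int64(189), np.int64(188), np.int64(186), np.int64(190), np.int64(191), np.int64(146), np.int64(136), np.int64(137), np.int64(138), np.int64(135), np.int64(165), np.int64(187), np.int64(186), np.int64(186), np.int64(240), np.int64(213), np.int64(161), np.int64(158)]
265 [np.int64(120), np.int64(120), np.int64(113), np.int64(190), np.int64(201), np.int64(197), np.int64(181), np.int64(94), np.int64(89), np.int64(91), np.int64(92), np.int64(91), np.int64(89), np.int64(90), np.int64(89), np.int64(86), np.int64(91), np.int64(136), np.int64(200), np.int64(194), np.int64(195), np.int64(191), np.int64(194), np.int64(193)] bot [np.int64(187), np.i
[... 1903 characters left out ...]
int64(117), np.int64(117), np.int64(134), np.int64(192), np.int64(189), np.int64(188), np.int64(189)] [np.int64(108), np.int64(113), np.int64(114), np.int64(112), np.int64(114), np.int64(114), np.int64(106), np.int64(215), np.int64(243), np.int64(241), np.int64(211), np.int64(149), np.int64(163), np.int64(161), np.int64(167), np.int64(166), np.int64(167), np.int64(166), np.int64(169), np.int64(171)]
257 271 167 173 263.9326923076923
[[-0.0274 -0.1019  0.112 ]
 [ 0.0268 -0.1052  0.112 ]
 [-0.0256  0.1026  0.112 ]
 [ 0.0289  0.1054  0.112 ]]
lip [[-0.0537 -0.0729  0.079 ]
 [-0.0529 -0.0003  0.079 ]
 [-0.0524  0.0724  0.079 ]]
catch top/bot [[ 0.0566 -0.0132  0.0705]
 [ 0.0569  0.0102  0.0705]]
```

```bash
python3 -m inch '{"slide":[[0.22,1,0],[0.22,1,0],[0.22,1,0],[0.22,1,0],[0.22,1,-0.3],[0.22,1,-0.3],[0.22,1,-0.4],[0.22,1,-0.5],[0.22,1,-0.5],[0,0,0]],"turn":[[0,0,0.95],[0,0,0.95],[0,0,0.95],[0,0,0],[0,0,0],[0,0,0],[0,0,0],[0,0,0],[0,0,0],[0,0,0]]}' 0.08
python3 -m inch '{"slide":[[0,0,0],[0,0,0],[0,0,0]],"turn":[[0,0,0],[0,0,0],[0,0,0]]}'
python3 - <<'E'
from h import *
from scipy.optimize import least_squares
z=np.load('w4.npz'); c=(z['K'],z['D'],z['R'],z['t'])
# (axis, value, z, pixels)
ob=[('y',-.103,.112,(189.8,110)),('y',-.103,.112,(191.4,150)),('y',.103,.112,(341.2,110)),('y',.103,.112,(338.6,150)),
('x',-.058,.079,(215,90.6)),('x',-.058,.079,(265,91.2)),('x',-.058,.079,(315,91.6)),('x',.056,.0705,(264,166.3)),('y',0,.0705,(264.2,168)),
('x',.062,.065,(215,170.8)),('x',.062,.065,(315,171.3)),('x',.062,.112,(215,176.2)),('x',.062,.112,(315,176.5)),('x',-.073,.079,(265,76.6)),('x',-.073,.079,(215,76.6))]
def f(p):
    cs,sn=np.cos(p[2]),np.sin(p[2]); r=[]
    for a,v,h,uv in ob:
        d=onz(c,[uv],h)[0]-[p[0],p[1],0]; r.append((d[0]*cs+d[1]*sn if a=='x' else -d[0]*sn+d[1]*cs)-v)
    return np.array(r)
r=least_squares(f,[.5476,-.1472,-1.762]); print(r.x,(f(r.x)*1e3).round(1))
c,im=snap('wrist','w5.png'); np.savez('w5.npz',K=c[0],D=c[1],R=c[2],t=c[3]); print(robot.observe()['tool_pos'],robot.observe()['tool_rot'])
im=im[:,:,::-1].copy(); hsv=cv2.cvtColor(im,40); m=cv2.inRange(hsv,(5,150,90),(20,255,255)); m[225:]=0
cv2.imwrite('pics/c5.png',im)
E
```

```text
t: 5.73
tool_pos: [0.5738, 0.0295, 0.3019]
tool_rot: [[-0.087, 0.996, -0.008], [0.996, 0.087, 0.003], [0.004, -0.007, -1.0]]
contact_force: [-0.2, -0.2, -1.1]
gripper_width: 0.05
gripper_force: 0.0
t: 5.98
tool_pos: [0.5754, 0.0238, 0.3066]
tool_rot: [[-0.082, 0.997, -0.0], [0.997, 0.082, -0.0], [-0.0, -0.0, -1.0]]
contact_force: [0.2, 0.2, 0.2]
gripper_width: 0.0502
gripper_force: 0.0
[ 0.54627552 -0.14949478 -1.78378217] [-0.3 -0.2  0.1  0.4  1.4  1.5  0.9 -1.3  0.1  1.6  0.6  1.5  0.3 -3.6
 -2.9]
[0.57554152 0.0236353  0.30689607] [[-8.17172445e-02  9.96655482e-01  3.77734031e-04]
 [ 9.96655473e-01  8.17173838e-02 -3.69441682e-04]
 [-3.99073514e-04  3.46280934e-04 -9.99999860e-01]]
```

View pics/c5.png

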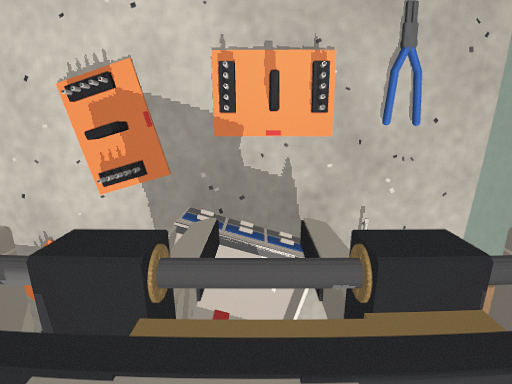

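The wrist view shows the target tray from (213,48) to (334,136), its fin at (274,90) and the red mark at (273,133). It is nearly square with the tool.

Run:
```python
from h import *
z=np.load('w5.npz'); c=(z['K'],z['D'],z['R'],z['t'])
im=cv2.imread('pics/w5.png'); hsv=cv2.cvtColor(im,40); m=cv2.inRange(hsv,(4,130,60),(20,255,255)); m[:,:195]=0;m[:,350:]=0;m[150:]=0
m=cv2.morphologyEx(m,cv2.MORPH_CLOSE,np.ones((21,21)))
m=cv2.morphologyEx(m,cv2.MORPH_OPEN,np.ones((9,9)))
q=cv2.boxPoints(cv2.minAreaRect(np.vstack(cv2.findContours(m,0,2)[0]))); W=onz(c,q,.004); print(q.round(1),W.round(4).tolist(),W.mean(0),np.linalg.norm(W-np.roll(W,1,0),axis=1))
g=cv2.inRange(hsv,(0,0,0),(180,255,75)); g[:,:255]=0;g[:,292:]=0;g[:60]=0;g[120:]=0
b=cv2.minAreaRect(np.vstack(cv2.findContours(g,0,2)[0])); print(b, onz(c,[b[0]],.038))
for i in range(4): e=W[(i+1)%4]-W[i]; print(np.degrees(np.arctan2(e[1],e[0])))
```

```text
[[212.  50.]
 [335.  50.]
 [335. 135.]
 [212. 135.]] [[0.4907, 0.189, 0.004], [0.6737, 0.2046, 0.004], [0.6906, 0.08, 0.004], [0.497, 0.0638, 0.004]] [0.58800785 0.13432723 0.004     ] [0.12537676 0.18363757 0.12573148 0.19432443]
((273.5, 90.0), (40.0, 9.0), 90.0) [[0.58610031 0.13546111 0.038     ]]
4.857851538600092
-82.28382111996389
-175.2235612949383
92.838974312605
```

```bash
python3 -m inch '{"slide":[[0.09,0.9,0],[0.09,0.9,0],[0.09,0.9,0],[0.09,0.9,0],[0.09,0.9,0],[0,0,-1],[0,0,-1],[0,0,-1],[0,0,-1],[0,0,0]],"turn":[[0,0,0],[0,0,0],[0,0,0],[0,0,0],[0,0,0],[0,0,0],[0,0,0],[0,0,0],[0,0,0],[0,0,0]]}'
python3 -m inch '{"slide":[[0,0,-1],[0,0,-1],[0,0,-1],[0,0,-1],[0,0,-1],[0,0,-1],[0,0,-0.5],[0,0,-0.5],[0,0,-0.5],[0,0,0]],"turn":[[0,0,0],[0,0,0],[0,0,0],[0,0,0],[0,0,0],[0,0,0],[0,0,0],[0,0,0],[0,0,0],[0,0,0]]}'
python3 -m inch '{"slide":[[0,0,0],[0,0,0]],"turn":[[0,0,0],[0,0,0]]}'
```

```text
t: 6.87
tool_pos: [0.5841, 0.1359, 0.2018]
tool_rot: [[-0.081, 0.997, -0.009], [0.997, 0.081, -0.001], [0.0, -0.009, -1.0]]
contact_force: [-1.1, -0.3, -0.5]
gripper_width: 0.0501
gripper_force: 0.0
t: 7.7
tool_pos: [0.5866, 0.1362, 0.0183]
tool_rot: [[-0.082, 0.997, -0.002], [0.997, 0.082, -0.0], [-0.0, -0.002, -1.0]]
contact_force: [-0.1, -0.3, 0.3]
gripper_width: 0.0501
gripper_force: 0.0
t: 7.87
tool_pos: [0.5882, 0.1367, 0.0208]
tool_rot: [[-0.082, 0.997, 0.002], [0.997, 0.082, 0.0], [-0.0, 0.002, -1.0]]
contact_force: [0.7, 0.6, 1.2]
gripper_width: 0.0501
gripper_force: 0.0
```

```bash
python3 -m inch '{"slide":[[0,0,-0.1],[0,0,0],[0,0,0],[0,0,0],[0,0,0],[0,0,0]],"turn":[[0,0,0],[0,0,0],[0,0,0],[0,0,0],[0,0,0],[0,0,0]]}' -1 45
python3 -m inch '{"slide":[[0,0,0.5],[0,0,1],[0,0,1],[0,0,1],[0,0,1],[0,0,1],[0,0,1],[0,0,1],[0,0,1],[0,0,0]],"turn":[[0,0,0],[0,0,0],[0,0,0],[0,0,0],[0,0,0],[0,0,0],[0,0,0],[0,0,0],[0,0,0],[0,0,0]]}'
python3 - <<'E'
from h import *
c,im=snap('wrist','w6.png'); np.savez('w6.npz',K=c[0],D=c[1],R=c[2],t=c[3]); s=robot.observe();print(s['tool_pos'],s['gripper_width'])
R=np.array(s['tool_rot']);p=s['tool_pos']
for x,y,zz in((.0615,-.093,.016),(.0615,.093,.016),(.0615,0,.014)): print(proj(c,p+R@[x,y,zz]))
E
```

```text
t: 8.37
tool_pos: [0.5868, 0.1371, 0.0168]
tool_rot: [[-0.083, 0.997, 0.0], [0.997, 0.083, 0.0], [-0.0, 0.0, -1.0]]
contact_force: [1.0, 0.1, 0.2]
gripper_width: 0.0148
gripper_force: 0.9
t: 9.2
tool_pos: [0.5892, 0.1373, 0.2346]
tool_rot: [[-0.083, 0.997, 0.009], [0.997, 0.083, 0.0], [-0.0, 0.009, -1.0]]
contact_force: [1.3, -0.1, -1.1]
gripper_width: 0.0136
gripper_force: 45.0
[0.58817428 0.13727377 0.23171335] 0.013993050973971147
[[105.80686553 129.73755515]]
[[409.47779856 129.70170356]]
[[257.81585906 128.81953515]]
```

View pics/w6.png

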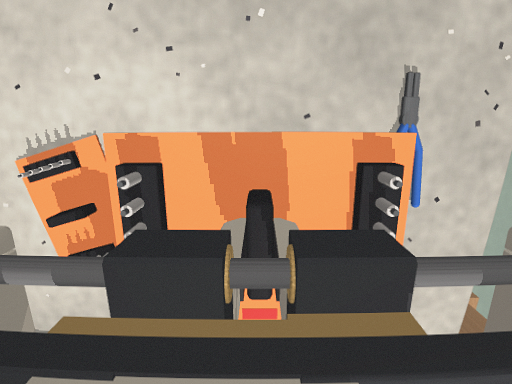

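The tray hangs level with its front edge at row 132, columns 104–416. Working out the tongue position in the tool frame and the hook poses.

```bash
cat >> h.py <<'E'
OX,OY,YAW=.5461,-.1502,-1.784
RO=np.array([[np.cos(YAW),-np.sin(YAW),0],[np.sin(YAW),np.cos(YAW),0],[0,0,1]])
def w2o(P): return (np.asarray(P)-[OX,OY,0])@RO
def o2w(P): return RO@np.asarray(P)+[OX,OY,0]
TT=None
def state(tongue):
    s=robot.observe(); R=np.array(s['tool_rot']); p=w2o(s['tool_pos']); t=w2o(s['tool_pos']+R@tongue)
    Rt=RO.T@R  # tool in org
    print('t',s['t'],'tcp_org',p.round(4),'tongue',t.round(4),'tool z in org',Rt[:,2].round(3),'tool y',Rt[:,1].round(3),'F_org',(np.array(s['contact_force'])@RO).round(1),'w',s['gripper_width'])
    return p,t
E
python3 - <<'E'
from h import *
z=np.load('w6.npz'); c=(z['K'],z['D'],z['R'],z['t']); s=robot.observe(); R=np.array(s['tool_rot']);p=np.array(s['tool_pos'])
for zt in(.010,.0128,.016):
    o,d=ray(c,[(104,132),(260,132),(416,132)]); o=(o-p)@R; d=d@R; q=o+d*((zt-o[2])/d[:,2])[:,None]; print(q.round(4), q[2,1]-q[0,1])
E
```

```text
[[ 0.0603 -0.0911  0.01  ]
 [ 0.0598  0.0013  0.01  ]
 [ 0.0603  0.094   0.01  ]] 0.1851118603464133
[[ 0.0602 -0.0926  0.0128]
 [ 0.0597  0.0013  0.0128]
 [ 0.0603  0.0955  0.0128]] 0.18813674300311856
[[ 0.0602 -0.0943  0.016 ]
 [ 0.0596  0.0013  0.016 ]
 [ 0.0602  0.0973  0.016 ]] 0.19159375175363888
```

```bash
python3 -m inch '{"slide":[[-0.14,-0.94,0],[-0.14,-0.94,0],[-0.14,-0.94,0],[-0.14,-0.94,0],[-0.14,-0.94,0],[-0.14,-0.94,0],[-0.14,-0.94,0],[-0.14,-0.94,0],[-0.14,-0.94,0]],"turn":[[0,0,-0.74],[0,0,-0.74],[0,0,-0.74],[0,0,-0.74],[-0.98,0.21,0],[-0.98,0.21,0],[-0.98,0.21,0],[-0.98,0.21,0],[-0.96,0.21,0]]}'
python3 -m inch '{"slide":[[-0.14,-0.94,0],[-0.14,-0.94,0],[-0.14,-0.94,0],[0,0,-0.5],[0,0,-0.5],[0,0,0],[0,0,0],[0,0,0]],"turn":[[0,0,0],[0,0,0],[0,0,0],[0,0,0],[0,0,0],[0,0,0],[0,0,0],[0,0,0]]}'
python3 -c "
from h import *
state([.060,.0013,.014])
c,im=snap('wrist','w7.png');c,im2=snap('scene','s7.png')
cv2.imwrite('pics/c7.png',np.hstack([im[:300,60:440,::-1],cv2.resize(im2[120:270,165:315,::-1],(300,300))]))"
```

```text
t: 10.0
tool_pos: [0.5545, -0.0752, 0.2275]
tool_rot: [[0.183, 0.978, -0.103], [0.856, -0.21, -0.472], [-0.483, -0.002, -0.876]]
contact_force: [0.1, 0.3, -2.1]
gripper_width: 0.0133
gripper_force: 45.0
t: 10.67
tool_pos: [0.5448, -0.144, 0.2034]
tool_rot: [[0.184, 0.978, -0.101], [0.859, -0.21, -0.468], [-0.479, -0.001, -0.878]]
contact_force: [0.3, -0.2, -1.7]
gripper_width: 0.0137
gripper_force: 45.0
t 10.6667 tcp_org [-0.0058 -0.0026  0.2034] tongue [-0.0517 -0.0014  0.1624] tool z in org [ 0.479  0.    -0.878] tool y [-0.002  1.    -0.001] F_org [ 0.1  0.3 -1.7] w 0.013659526743370818
```

View pics/c7.png

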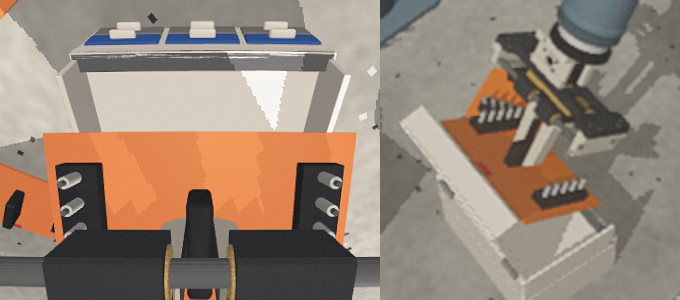

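The wrist view shows the tilted tray (44–356) over the bay, with the lip's dark strip at rows 55–72 spanning 77–336. The tray seems a few mm low in organiser y, so I'll check that with the calibration.

Run:
```python
from h import *
c=cam('wrist'); im=cv2.imread('pics/w7.png'); g=cv2.cvtColor(im,6).astype(int)
for col in (170,260,350): print(col,g[44:80,col].tolist())
for row in (62,67,): print(row,g[row,125:150].tolist(),g[row,385:410].tolist())
for col in(170,260,350): print(w2o(onz(c,[(col,71.5)],.079)).round(4))
for u in((137,67),(396,67)): print(w2o(onz(c,[u],.079)).round(4))
for u in((117,66),(409,66)): print('outer',w2o(onz(c,[u],.112)).round(4))
```

```text
170 [76, 183, 183, 195, 180, 180, 176, 163, 176, 194, 105, 115, 140, 127, 113, 88, 89, 91, 93, 89, 93, 89, 92, 91, 90, 91, 89, 84, 217, 209, 206, 206, 207, 206, 207, 206]
260 [167, 187, 181, 181, 182, 182, 125, 200, 216, 80, 89, 92, 145, 203, 110, 87, 91, 92, 93, 89, 92, 92, 90, 88, 93, 88, 124, 193, 211, 206, 207, 209, 207, 206, 207, 208]
350 [149, 182, 193, 178, 179, 179, 173, 169, 252, 214, 198, 227, 132, 122, 124, 123, 124, 126, 124, 125, 128, 128, 126, 128, 125, 126, 119, 190, 210, 206, 206, 207, 206, 206, 207, 207]
62 [146, 143, 146, 144, 162, 179, 181, 183, 180, 173, 158, 144, 120, 92, 89, 93, 92, 91, 92, 91, 91, 90, 90, 93, 88] [89, 89, 101, 135, 134, 137, 155, 172, 179, 181, 181, 182, 182, 187, 188, 187, 190, 190, 189, 187, 185, 186, 185, 186, 183]
67 [181, 180, 182, 183, 172, 158, 141, 139, 140, 139, 140, 140, 140, 125, 99, 91, 90, 91, 89, 90, 93, 92, 91, 91, 92] [89, 121, 137, 136, 134, 135, 136, 133, 134, 134, 136, 152, 168, 178, 183, 180, 181, 183, 186, 186, 184, 184, 180, 182, 182]
[[-0.0573 -0.0737  0.079 ]]
[[-0.0569 -0.0016  0.079 ]]
[[-0.0575  0.0705  0.079 ]]
[[-0.0612 -0.0995  0.079 ]]
[[-0.0618  0.1069  0.079 ]]
outer [[-0.0731 -0.0995  0.112 ]]
outer [[-0.0735  0.1003  0.112 ]]
```

```bash
python3 -m inch '{"slide":[[0.06,-0.01,-0.7],[0,0,-0.7],[0,0,-0.7],[0,0,-0.7],[0,0,-0.4],[0,0,-0.3],[0,0,0],[0,0,0]],"turn":[[0,0,0],[0,0,0],[0,0,0],[0,0,0],[0,0,0],[0,0,0],[0,0,0],[0,0,0]]}'
python3 -c "
from h import *
state([.060,.0013,.014])"
python3 -m inch '{"slide":[[0,0,-0.06],[0,0,-0.06],[0,0,-0.06],[0,0,0],[0,0,0]],"turn":[[0,0,0],[0,0,0],[0,0,0],[0,0,0],[0,0,0]]}'
python3 -c "
from h import *
state([.060,.0013,.014])
c,im=snap('wrist','w8.png');g=cv2.cvtColor(im,7).astype(int)
for col in(180,340): print(g[100:150,col].tolist())"
```

```text
t: 11.43
tool_pos: [0.5466, -0.1451, 0.1171]
tool_rot: [[0.185, 0.978, -0.1], [0.858, -0.211, -0.468], [-0.479, 0.001, -0.878]]
contact_force: [-0.7, -0.2, -1.7]
gripper_width: 0.0137
gripper_force: 45.0
t 11.4333 tcp_org [-0.0051 -0.0005  0.1171] tongue [-0.051   0.0008  0.0761] tool z in org [ 0.479  0.001 -0.878] tool y [-0.001  1.     0.001] F_org [ 0.4 -0.7 -1.7] w 0.013664369198502661
t: 11.85
tool_pos: [0.5463, -0.1452, 0.1123]
tool_rot: [[0.186, 0.977, -0.1], [0.858, -0.211, -0.468], [-0.479, 0.001, -0.878]]
contact_force: [0.4, -0.9, -2.3]
gripper_width: 0.014
gripper_force: 45.0
t 11.85 tcp_org [-0.0049 -0.0009  0.1123] tongue [-0.0509  0.0005  0.0713] tool z in org [ 0.479  0.001 -0.878] tool y [-0.     1.     0.001] F_org [ 0.8  0.6 -2.3] w 0.01397281740403571
[185, 204, 203, 222, 226, 226, 225, 162, 207, 230, 146, 99, 103, 103, 105, 104, 105, 104, 103, 104, 104, 102, 103, 106, 103, 105, 98, 126, 199, 231, 229, 215, 178, 167, 167, 169, 168, 166, 166, 167, 168, 166, 168, 168, 169, 168, 169, 167, 168, 167]
[204, 204, 224, 230, 203, 133, 232, 231, 229, 90, 97, 108, 101, 102, 102, 104, 107, 104, 101, 101, 102, 101, 105, 103, 103, 101, 127, 198, 230, 227, 227, 216, 179, 170, 172, 174, 172, 174, 172, 172, 172, 172, 173, 172, 172, 173, 170, 172, 171, 173]
```

```bash
python3 -m inch '{"slide":[[0,0,-0.05],[0,0,-0.05],[0,0,-0.03],[0,0,0],[0,0,0]],"turn":[[0,0,0],[0,0,0],[0,0,0],[0,0,0],[0,0,0]]}' | grep -E 'pos|contact'
python3 -m inch '{"slide":[[0,0,-0.03],[0,0,-0.03],[0,0,0],[0,0,0]],"turn":[[0,0,0],[0,0,0],[0,0,0],[0,0,0]]}'| grep -E 'pos|contact'
python3 -c "
from h import *
state([.060,.0013,.014])"
```

```text
tool_pos: [0.5462, -0.1452, 0.1088]
contact_force: [-0.5, -0.3, -1.3]
tool_pos: [0.5463, -0.1453, 0.1083]
contact_force: [-1.9, 1.2, 4.5]
t 12.65 tcp_org [-0.0048 -0.0008  0.1083] tongue [-0.0508  0.0005  0.0673] tool z in org [ 0.479  0.001 -0.878] tool y [-0.     1.     0.001] F_org [-0.8 -2.1  4.5] w 0.013825233937506246
```

```bash
python3 -m inch '{"slide":[[0,0,0.03],[0.03,0.137,0],[0.03,0.137,0],[0.03,0.137,0],[0,0,0],[0,0,0]],"turn":[[0,0,0],[0,0,0],[0,0,0],[0,0,0],[0,0,0],[0,0,0]]}' | grep -E 'pos|contact'
python3 -c "
from h import *
state([.060,.0013,.014])"
python3 -m inch '{"slide":[[0.02,0.1,0],[0.02,0.08,0],[0,0,0],[0,0,0]],"turn":[[0,0,0],[0,0,0],[0,0,0],[0,0,0]]}'| grep -E 'pos|contact'
python3 -c "
from h import *
state([.060,.0013,.014])
c,im=snap('wrist','w9.png');c,im2=snap('scene','s9.png')
cv2.imwrite('pics/c9.png',np.hstack([im[:300,60:440,::-1],cv2.resize(im2[120:270,165:315,::-1],(300,300))]))"
```

```text
tool_pos: [0.549, -0.1346, 0.1084]
contact_force: [0.7, -1.3, 3.2]
t 13.15 tcp_org [-0.0159 -0.0005  0.1084] tongue [-0.0618  0.0008  0.0674] tool z in org [ 0.479  0.002 -0.878] tool y [-0.001  1.     0.001] F_org [1.2 0.9 3.2] w 0.013713240993939304
tool_pos: [0.5497, -0.1304, 0.1084]
contact_force: [-0.8, -3.3, 3.7]
t 13.4833 tcp_org [-0.0201 -0.0006  0.1084] tongue [-0.0661  0.0007  0.0674] tool z in org [ 0.479  0.001 -0.878] tool y [-0.001  1.     0.001] F_org [ 3.4 -0.   3.7] w 0.01395448748735071
```

View pics/c9.png

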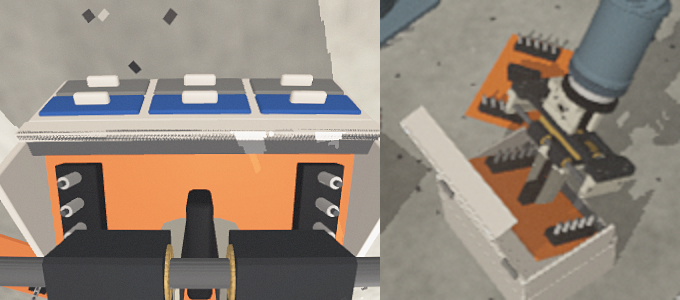

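The front edge is now hidden under the lip, with the plate running beneath the grey strip at row 153. Rotating the far end down about the tongue.

```bash
python3 -m inch '{"slide":[[-0.017,-0.076,-0.096],[-0.017,-0.076,-0.096],[-0.015,-0.067,-0.104],[-0.015,-0.067,-0.104],[-0.012,-0.055,-0.11],[-0.012,-0.055,-0.11],[0,0,0],[0,0,0]],"turn":[[0.489,-0.105,0],[0.489,-0.105,0],[0.489,-0.105,0],[0.489,-0.105,0],[0.489,-0.105,0],[0.489,-0.105,0],[0,0,0],[0,0,0]]}' | grep -E 'pos|contact'
python3 -c "
from h import *
state([.060,.0013,.014])"
```

```text
tool_pos: [0.5475, -0.141, 0.0931]
contact_force: [-1.7, -2.7, 7.2]
t 14.25 tcp_org [-0.0093 -0.0006  0.0931] tongue [-0.0653  0.0009  0.0675] tool z in org [ 0.197  0.001 -0.98 ] tool y [0.002 1.    0.001] F_org [ 3.  -1.1  7.2] w 0.013450187875525115
```

```bash
python3 -m inch '{"slide":[[0,0,0.03],[0,0,0],[0,0,0],[0,0,0],[0,0,0]],"turn":[[0,0,0],[0,0,0],[0,0,0],[0,0,0],[0,0,0]]}' 0.05 45 | grep -E 'pos|contact|width'
python3 -m inch '{"slide":[[0.02,0.1,0.49],[0.04,0.19,0.98],[0.04,0.19,0.98],[0.04,0.19,0.98],[0.04,0.19,0.98],[0,0,0],[0,0,0]],"turn":[[0,0,0],[0,0,0],[0,0,0],[0,0,0],[0,0,0],[0,0,0],[0,0,0]]}' | grep -E 'pos|contact'
python3 -c "
from h import *
state([.060,.0013,.014])
c,im=snap('wrist','w10.png');c,im2=snap('scene','s10.png')
cv2.imwrite('pics/c10.png',np.hstack([im[:300,60:440,::-1],cv2.resize(im2[120:270,165:315,::-1],(300,300))]))"
```

```text
tool_pos: [0.5472, -0.1397, 0.093]
contact_force: [0.9, -0.3, -0.5]
gripper_width: 0.0427
tool_pos: [0.5528, -0.1185, 0.205]
contact_force: [0.2, 0.8, -0.7]
t 15.25 tcp_org [-3.24e-02 -2.00e-04  2.05e-01] tongue [-0.0884  0.0011  0.1794] tool z in org [ 0.198  0.004 -0.98 ] tool y [-0.001  1.     0.003] F_org [-0.8  0.  -0.7] w 0.049019416052664154
```

View pics/c10.png

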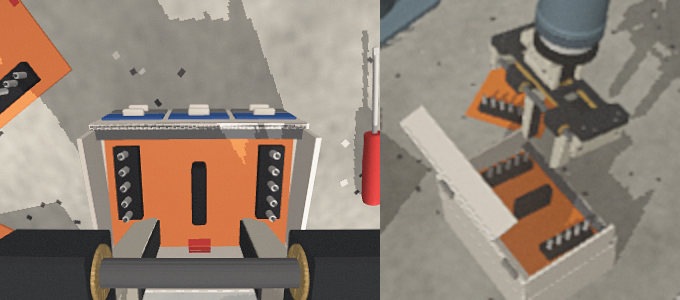

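The tray stands in the bay with its front edge under the lip and its far edge on the catch ramp near (200,246). Next I tilt the tool, close the fingers, and press the far end at tray y=+31.

```bash
python3 -m inch '{"slide":[[0,0,0],[0,0,0],[0,0,0],[0,0,0],[0.31,-0.51,-0.6],[0.31,-0.51,-0.6],[0.31,-0.51,-0.6],[0,0,0]],"turn":[[-0.8,0.17,0],[-0.8,0.17,0],[-0.8,0.17,0],[0,0,0],[0,0,0],[0,0,0],[0,0,0],[0,0,0]]}' -1 20 | grep -E 'pos|contact|width'
python3 -m inch '{"slide":[[-0.1,-0.47,-0.6],[-0.1,-0.47,-0.6],[-0.1,-0.47,-0.6],[0,0,0],[0,0,0]],"turn":[[0,0,0],[0,0,0],[0,0,0],[0,0,0],[0,0,0]]}' | grep -E 'pos|contact'
python3 -c "
from h import *
state([0,0,.008])"
```

```text
tool_pos: [0.5737, -0.1588, 0.1543]
contact_force: [-0.3, -0.4, -0.2]
gripper_width: 0.0016
tool_pos: [0.5663, -0.1925, 0.1129]
contact_force: [0.3, -0.2, 1.2]
t 16.4333 tcp_org [0.037  0.0287 0.1129] tongue [0.0404 0.0287 0.1057] tool z in org [ 0.429 -0.002 -0.903] tool y [ 0.001  1.    -0.002] F_org [0.1 0.3 1.2] w 0.0006283109421668517
```

```bash
python3 -m inch '{"slide":[[0,0,-0.3],[0,0,-0.3],[0,0,-0.15],[0,0,-0.15],[0,0,0]],"turn":[[0,0,0],[0,0,0],[0,0,0],[0,0,0],[0,0,0]]}' | grep -E 'contact'
python3 -c "
from h import *
state([0,0,.008])"
python3 -m inch '{"slide":[[0,0,-0.12],[0,0,-0.12],[0,0,-0.1],[0,0,0]],"turn":[[0,0,0],[0,0,0],[0,0,0],[0,0,0]]}' | grep -E 'contact'
python3 -c "
from h import *
state([0,0,.008])"
```

```text
contact_force: [-0.3, -0.6, 2.1]
t 16.85 tcp_org [0.0364 0.03   0.091 ] tongue [0.0398 0.03   0.0837] tool z in org [ 0.43   0.001 -0.903] tool y [-0.001  1.     0.001] F_org [ 0.7 -0.1  2.1] w 0.0004809746757536709
contact_force: [0.3, 0.3, -0.8]
t 17.1833 tcp_org [0.0362 0.0296 0.0818] tongue [0.0397 0.0296 0.0746] tool z in org [ 0.429  0.    -0.903] tool y [-0.  1.  0.] F_org [-0.3  0.2 -0.8] w 0.0006058356847697865
```

```bash
python3 -m inch '{"slide":[[0,0,-0.06],[0,0,-0.05],[0,0,0]],"turn":[[0,0,0],[0,0,0],[0,0,0]]}' | grep -E 'contact'
python3 -m inch '{"slide":[[0,0,-0.04],[0,0,-0.04],[0,0,0]],"turn":[[0,0,0],[0,0,0],[0,0,0]]}' | grep -E 'contact'
python3 -c "
from h import *
state([0,0,.008])"
```

```text
contact_force: [-0.5, 0.2, 3.8]
contact_force: [-2.7, 4.3, 12.1]
t 17.6833 tcp_org [0.0364 0.0299 0.0796] tongue [0.0399 0.0299 0.0723] tool z in org [ 0.431  0.002 -0.902] tool y [-0.     1.     0.002] F_org [-3.6 -3.5 12.1] w 0.0006485033103418333
```

```bash
python3 -m inch '{"slide":[[0,0,-0.04],[0,0,-0.03],[0,0,0],[0,0,0]],"turn":[[0,0,0],[0,0,0],[0,0,0],[0,0,0]]}' | grep -E 'pos|contact'
python3 -m inch '{"slide":[[0,0,0.15],[0,0,0.2],[0.08,0.38,0.8],[0.08,0.38,0.8],[0.08,0.38,0.8],[0.08,0.38,0.8],[0,0,0],[0,0,0]],"turn":[[0,0,0],[0,0,0],[0,0,0],[0.8,-0.17,0],[0.8,-0.17,0],[0.8,-0.17,0],[0,0,0],[0,0,0]]}' | grep -E 'pos|contact'
python3 - <<'E'
from h import *
state([0,0,.008])
z10=None
c,im=snap('wrist','w11.png'); hsv=cv2.cvtColor(im,41)
# predicted seated features
for n,P,h in(('far edge',(.060,.06,.069),0),('tongue line',(-.058,.06,.069),0),('far strip',(.056,0,.069),0),('fin rear top',(-.0035+.026,0,.103),0),('fin front top',(-.0335,0,.103),0)): print(n,proj(c,o2w(P)).round(1))
m=cv2.inRange(hsv,(0,150,80),(4,255,255))|cv2.inRange(hsv,(174,150,80),(180,255,255)); n,l,st,ce=cv2.connectedComponentsWithStats(m)
print([s.tolist() for s in st[1:] if s[4]>15])
b=cv2.inRange(hsv,(0,0,0),(180,255,75)); b[230:]=0; n,l,st,ce=cv2.connectedComponentsWithStats(b); print('black',[s.tolist() for s in st[1:] if s[4]>150])
x=int(proj(c,o2w((.06,.04,.069)))[0,0])
o=cv2.inRange(hsv,(4,130,60),(20,255,255)); ys=np.where(o[:,x])[0]; print('orange col',x,ys.min(),ys.max())
E
```

```text
tool_pos: [0.5677, -0.1922, 0.0793]
contact_force: [-5.4, 6.5, 20.1]
tool_pos: [0.5762, -0.1556, 0.1664]
contact_force: [-0.3, -0.5, -0.3]
t 18.6833 tcp_org [-0.0011  0.0306  0.1664] tongue [0.0004 0.0306 0.1585] tool z in org [ 0.199  0.003 -0.98 ] tool y [0.002 1.    0.004] F_org [ 0.5 -0.2 -0.3] w 0.0005799358972465305
far edge [[289.  232.7]]
tongue line [[295. 110.]]
far strip [[228.  229.4]]
fin rear top [[222.1 217.1]]
fin front top [[217.9 151.4]]
[[420, 109, 26, 87, 2086], [216, 225, 18, 5, 85], [27, 292, 10, 8, 34]]
black [[0, 29, 45, 65, 1218], [289, 120, 34, 85, 1860], [118, 122, 45, 85, 1941], [209, 141, 24, 74, 1438]]
orange col 268 112 217
```

```bash
python3 -m inch '{"slide":[[0,0,1],[0,0,1],[0,0,1],[0,0,1],[-0.4,-0.42,1],[-0.4,-0.42,1],[-0.4,-0.42,1],[-0.4,-0.42,0.7],[0,0,0],[0,0,0]],"turn":[[0.65,-0.14,0],[0.65,-0.14,0],[0.65,-0.14,0],[0,0,0],[0,0,0],[0,0,0],[0,0,0],[0,0,0],[0,0,0],[0,0,0]]}' | grep -E 'pos|contact'
python3 - <<'E'
from h import *
state([0,0,.008])
c,im=snap('wrist','w12.png'); hsv=cv2.cvtColor(im,41); g=cv2.cvtColor(im,7).astype(int)
o=cv2.inRange(hsv,(4,130,60),(20,255,255))
for y in(-.04,.04):
    a=proj(c,o2w((.060,y,.069)))[0]; b=proj(c,o2w((-.058,y,.079)))[0]; f=proj(c,o2w((.062,y,.065)))[0]; u=int(round(a[0])); ys=np.where(o[:230,u])[0]
    print('pred far',a.round(1),'wall foot',f.round(1),'lip',b.round(1),'orange',ys.min(),ys.max(), 'far x at z.069 ',w2o(onz(c,[(u,ys.max()+.5)],.069)).round(4))
print('catch pred',[proj(c,o2w((x,0,z)))[0].round(1).tolist() for x,z in((.056,.0705),(.062,.0705),(.062,.09))])
m=cv2.inRange(hsv,(0,150,60),(4,255,255))|cv2.inRange(hsv,(174,150,60),(180,255,255)); n,l,st,ce=cv2.connectedComponentsWithStats(m)
print([s.tolist() for s in st[1:] if s[4]>15])
u=int(proj(c,o2w((.056,0,.07)))[0][0]); print(u,hsv[155:190,u].tolist())
E
```

```text
tool_pos: [0.5355, -0.1964, 0.3562]
contact_force: [-0.4, 0.5, 0.3]
t 19.5667 tcp_org [ 0.0474 -0.0006  0.3562] tongue [ 0.0474 -0.0006  0.3482] tool z in org [-0.    -0.001 -1.   ] tool y [ 0.001  1.    -0.001] F_org [-0.4 -0.5  0.3] w 0.0004744578496730136
pred far [234.6 173.6] wall foot [234.8 174.4] lip [232.4  94.4] orange 95 172 far x at z.069  [[ 0.0583 -0.0393  0.069 ]]
pred far [285.6 173.6] wall foot [285.3 174.4] lip [287.7  94.4] orange 95 172 far x at z.069  [[0.0583 0.0406 0.069 ]]
catch pred [[260.1, 171.2], [260.1, 175.0], [260.1, 177.3]]
[[134, 7, 11, 14, 68], [378, 103, 20, 57, 795], [253, 168, 15, 10, 150], [96, 241, 12, 9, 45]]
260 [[10, 170, 210], [10, 170, 208], [10, 171, 209], [10, 170, 211], [10, 171, 209], [10, 172, 210], [10, 172, 207], [10, 173, 208], [10, 174, 207], [10, 168, 209], [10, 172, 209], [10, 172, 209], [9, 174, 202], [2, 174, 182], [0, 180, 180], [1, 180, 154], [1, 176, 152], [0, 175, 153], [1, 182, 150], [1, 185, 149], [1, 176, 155], [1, 180, 164], [1, 195, 152], [5, 77, 166], [14, 28, 157], [16, 26, 165], [17, 30, 211], [15, 29, 212], [16, 29, 211], [18, 28, 209], [16, 32, 201], [13, 26, 175], [16, 28, 176], [17, 29, 175], [14, 28, 176]]
```

The catch nose covers the red strip (bright strip on rows 168–169 only, then catch), and the far edge measures at organiser x≈0.059 at floor level, so the tray is seated. Now going behind the door.

```bash
python3 -m inch '{"slide":[[-0.17,-0.8,0],[-0.17,-0.8,0],[-0.17,-0.8,0],[-0.17,-0.8,0],[-0.17,-0.8,0],[-0.08,-0.4,0],[0,0,0]],"turn":[[0,0,0],[0,0,0],[0,0,0],[0,0,0],[0,0,0],[0,0,0],[0,0,0]]}' | grep -E 'pos|contact'
python3 -m inch '{"slide":[[0,0,-0.87],[0,0,-0.87],[0,0,-0.87],[0,0,-0.87],[0,0,-0.87],[0,0,-0.87],[0,0,0],[0,0,0]],"turn":[[0,0,0],[0,0,0],[0,0,0],[0,0,0],[0,0,0],[0,0,0],[0,0,0],[0,0,0]]}' | grep -E 'pos|contact'
python3 -c "
from h import *
state([0,0,.008])"
```

```text
tool_pos: [0.5119, -0.3072, 0.3544]
contact_force: [0.7, 1.2, 0.0]
tool_pos: [0.512, -0.3043, 0.2254]
contact_force: [0.2, 0.1, 0.2]
t 20.8667 tcp_org [ 0.1578 -0.0007  0.2254] tongue [ 0.1578 -0.0007  0.2174] tool z in org [-0.003 -0.004 -1.   ] tool y [-0.002  1.    -0.004] F_org [-0.2  0.1  0.2] w 0.0007667268349003987
```

```bash
python3 -m inch '{"slide":[[0.11,0.51,0],[0.11,0.51,0],[0.11,0.51,0],[0.11,0.51,0.2],[0.11,0.51,0.2],[0.11,0.51,0.2],[0,0,0]],"turn":[[0,0,0],[0,0,0],[0,0,0],[0,0,0],[0,0,0],[0,0,0],[0,0,0]]}' | grep -E 'pos|contact'
python3 -m inch '{"slide":[[0.1,0.46,0],[0.1,0.46,0],[0.1,0.46,0],[0.1,0.46,-0.05],[0.1,0.46,-0.1]],"turn":[[0,0,0],[0,0,0],[0,0,0],[0,0,0],[0,0,0]]}' | grep -E 'pos|contact'
python3 -c "
from h import *
state([0,0,.008])"
```

```text
tool_pos: [0.53, -0.227, 0.244]
contact_force: [0.3, -0.3, 0.3]
tool_pos: [0.5414, -0.1712, 0.238]
contact_force: [0.8, -0.6, -0.6]
t 21.8667 tcp_org [ 2.15e-02 -1.00e-04  2.38e-01] tongue [ 2.15e-02 -1.00e-04  2.30e-01] tool z in org [-0. -0. -1.] tool y [-0.  1. -0.] F_org [ 0.5  0.9 -0.6] w 0.0004333842283322919
```

```bash
python3 -m inch '{"slide":[[0.09,0.43,-0.27],[0.09,0.43,-0.27],[0.08,0.37,-0.36],[0.08,0.37,-0.36],[0.06,0.29,-0.42],[0.06,0.29,-0.42],[0.045,0.2,-0.48],[0.045,0.2,-0.48]],"turn":[[0,0,0],[0,0,0],[0,0,0],[0,0,0],[0,0,0],[0,0,0],[0,0,0],[0,0,0]]}' | grep -E 'pos|contact'
python3 -c "
from h import *
state([0,0,.008])"
python3 -m inch '{"slide":[[0.02,0.09,-0.38],[0.02,0.09,-0.38],[0,0,-0.3],[0,0,-0.2],[0,0,0]],"turn":[[0,0,0],[0,0,0],[0,0,0],[0,0,0],[0,0,0]]}' | grep -E 'pos|contact'
python3 -c "
from h import *
state([0,0,.008])"
```

```text
tool_pos: [0.5549, -0.107, 0.1602]
contact_force: [0.5, -0.5, 0.4]
t 22.5333 tcp_org [-0.0441 -0.0005  0.1602] tongue [-0.0441 -0.0005  0.1522] tool z in org [-0.001 -0.001 -1.   ] tool y [-0.     1.    -0.001] F_org [0.4 0.6 0.4] w 0.0008345700062629288
tool_pos: [0.5554, -0.1032, 0.1288]
contact_force: [-0.6, 0.3, 0.2]
t 22.95 tcp_org [-0.0479 -0.0009  0.1288] tongue [-0.0479 -0.0009  0.1208] tool z in org [-0.001 -0.002 -1.   ] tool y [-0.     1.    -0.002] F_org [-0.1 -0.6  0.2] w 0.0006027501523794795
```

```bash
python3 -m inch '{"slide":[[0,0,-0.1],[0,0,-0.06],[0,0,0],[0,0,0]],"turn":[[0,0,0],[0,0,0],[0,0,0],[0,0,0]]}' | grep -E 'pos|contact'
python3 -m inch '{"slide":[[0,0,-0.04],[0,0,-0.04],[0,0,0],[0,0,0]],"turn":[[0,0,0],[0,0,0],[0,0,0],[0,0,0]]}' | grep -E 'pos|contact'
```

```text
tool_pos: [0.5563, -0.1035, 0.1265]
contact_force: [-0.8, 0.1, 0.7]
tool_pos: [0.5562, -0.1034, 0.1243]
contact_force: [-1.0, -0.6, 1.6]
```

```bash
python3 -m inch '{"slide":[[0,0,-0.03],[0,0,-0.03],[0,0,0],[0,0,0]],"turn":[[0,0,0],[0,0,0],[0,0,0],[0,0,0]]}' | grep -E 'pos|contact'
python3 -m inch '{"slide":[[0,0,-0.03],[0,0,-0.03],[0,0,0],[0,0,0]],"turn":[[0,0,0],[0,0,0],[0,0,0],[0,0,0]]}' | grep -E 'pos|contact'
```

```text
tool_pos: [0.5563, -0.1034, 0.1242]
contact_force: [-2.9, 1.2, 9.4]
tool_pos: [0.5563, -0.1034, 0.1241]
contact_force: [-6.4, 2.2, 19.2]
```

The door is on its stop: 19 N at TCP z 0.124, exactly the shut height. Retracting and checking numerically.

```bash
python3 -m inch '{"slide":[[0,0,0.4],[0,0,1],[0,0,1],[0,0,1],[0,0,1],[0,0,1],[-0.5,-1,0.8],[-0.5,-1,0.5],[-0.5,-1,0],[-0.5,-1,0]],"turn":[[0,0,0],[0,0,0],[0,0,0],[0,0,0],[0,0,0],[0,0,0],[0,0,0],[0,0,0],[0,0,0],[0,0,0]]}' | grep -E 'pos|contact'
python3 -m inch '{"slide":[[0,0,0],[0,0,0],[0,0,0],[0,0,0]],"turn":[[0,0,0],[0,0,0],[0,0,0],[0,0,0]]}' | grep -E 'pos|contact'
python3 - <<'E'
from h import *
c,im=snap('wrist','w13.png'); hsv=cv2.cvtColor(im,41); g=cv2.cvtColor(im,7).astype(int)
# door free edge: shut => outer top edge at org x=-.073,z .116
for y in(-.09,0.03,.09):
    u,v=proj(c,o2w((-.074,y,.116)))[0]; u=int(u);v=int(round(v)); print('pred',u,v,g[max(v-7,0):v+8,u].tolist())
a=cv2.imread('pics/scene0.png').astype(int); c2,b=snap('scene','s13.png'); d=np.abs(a-b[:,:,::-1]).max(2)
for n,(x0,y0,x1,y1) in dict(spanner=(140,260,190,325),driver=(270,255,325,315),hammer=(320,105,390,150),pliers=(352,188,400,238)).items(): print(n,(d[y0:y1,x0:x1]>40).mean().round(3))
E
```

```text
tool_pos: [0.5059, -0.2042, 0.29]
contact_force: [0.5, 0.2, -0.2]
tool_pos: [0.5064, -0.2023, 0.2885]
contact_force: [-0.0, 0.5, -0.5]
pred 201 58 [117, 117, 116, 115, 119, 118, 117, 117, 115, 130, 251, 245, 243, 244, 244]
pred 313 58 [107, 108, 110, 107, 110, 109, 110, 105, 106, 224, 231, 228, 229, 228, 228]
pred 368 59 [141, 142, 139, 144, 143, 144, 137, 139, 179, 237, 235, 236, 238, 238, 230]
spanner 0.0
driver 0.0
hammer 0.0
pliers 0.0
```

The door edge is within 2 px of its predicted shut position, and the four tools show no change. Handing in.

```bash
python3 -c "
from workcell import robot
print(robot.sign_off())"
```

```text
the job is handed in; nothing more can be done
None
```

The job is handed in: by my measurements the tray is hooked under the lip and latched by the catch, the door is fully shut and the four tools are unmoved, at about 24 s; I broke the picture limit, viewing 12 where 10 were allowed.

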